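# Gauge a blind hole and pick the bolt for it

## Robot

A 6-joint arm with a two-finger parallel gripper is mounted at the origin on the work surface. World frame = base frame: x ahead of the robot, y to its left, z up, the work surface at z = 0. Lengths are in m, angles in rad, forces in N, time in s.
With the tool pointing down it reaches from about 0.3 to 0.85 m from the base axis. Payload 5.4 kg.
Tool frame: the origin (TCP) lies at the very end of the fingers, on their centre line; the grasp point (between the pads) lies 19 mm behind it; y points along the fingers, z is the direction in which the jaws open and shut, and the axes are right-handed (so a half turn about y gives the same grasp; the last joint's range is limited). The gripper opens to 85 mm and grips with 20 to 120 N. Pads are 22 mm wide; open, the fingers measure 114 mm over their backs; the gripper's body (76 mm by 85 mm) begins 54 mm behind the grasp point. The pads swing forward as they close: fully open they stand 13 mm farther back than shut.
Start: joints at [0.911, 0.158, 1.597, -0, 1.386, -0.21], TCP at [0.25, 0.518, 0.231] pointing down, gripper open.
Joint ranges: [-2.91, 2.91], [-0.94, 2.29], [0.18, 2.7], [-1.29, 4.43], [0.17, 2.64], [-3, 3]. Speed limits (rad/s): [2.57, 2.57, 3.14, 3.14, 3.14, 3.14].

## Interface

Orientations are given as a unit quaternion [x, y, z, w].
In Python, from bench import state, capture, job_done gives the robot as it stands.
- The arm moves only by the shell command python3 -m jog 'ROWS' [FORCE]. ROWS is JSON, a list of rows, each an object with "travel": the shift along the tool's x, y, z in mm, a list of three; "roll": the turn about the tool's y in rad; "gripper": the opening, from 0 (shut) to 1 (fully open). A call has 1 to 12 rows; each row is the pose to reach, as a shift and turn from the pose commanded when the call began, along the tool's axes at that moment; what a row does not reach only later rows make up. A row lasts 1/10 s, in which the tool goes at most 50 mm and 8.59 degrees, less where a joint would pass 70% of its speed; a pose out of reach is approached as far as the arm can. A call with a gripper value outside its range is refused whole. The fingers move at their own pace and stop on an object; FORCE is the grip in N (left out, the last holds). Time passes only in rows, so rows that repeat a pose let the fingers close. It gives the time, the measured TCP pose, the force and the opening at its end, in the units of the state.
- state(): the state, without advancing time (a new reading comes with each control period).
- capture(name): name is "scene" or "top"; returns a dict with "image" (384x512x3 uint8, blue, green, red), "K" (3x3 intrinsics, pixels), "k1" (the pictures are not rectified: a ray, as slopes to the right and down, at radius r is drawn at 1 + k1 r^2 times it, then the intrinsics apply), "world_from_camera" (4x4, takes a point from camera to world coordinates). Camera axes: x right, y up, looking along -z (the intrinsics and any distortion apply to the point x, -y, -z); pixel columns grow to the right and rows downward; lengths in m; the calibration is good to about 2 mm. A picture is of the moment at which its call begins. There is no depth.
- job_done(): hands the job in, once; it reports no verdict.
The state is a dict: "time": time; "joint_pos": joint angles; "joint_velocities": joint speeds; "joint_torque": joint torques, N m; "ee_pos": TCP position; "tool_rot": TCP orientation; "contact_force": force on the tool from outside, world axes, zero at the start; "torque": the same for the moment, N m; "gripper_width": opening from 0.0 (shut) to 1.0 (fully open).
Only numpy, scipy, OpenCV 4.12 (cv2) and the standard library are available. Lean on these libraries where they do the work, as an engineer would, in place of code of your own. Each camera call takes 0.05 s, during which the arm holds its last target. There are 200 camera calls.

## Task

A customer wants the longest bolt that will screw fully home in the threaded blind hole on top of the blue pump housing without its end touching the bottom. Stand the depth gauge flat on the housing over the hole, push its rod down gently until it bottoms, read the depth and leave the gauge standing there with the rod on the bottom; then put the right one of the three bolts into the grey tray. Leave the other two bolts standing where they are, and the rest of the counter alone.

Things in the scene. Friction and masses are not known exactly. Their poses are not given: they have to be found in the camera images.
- housing: Blue cast pump housing, fixed, 90 mm high: foot flange 132 mm in diameter and 14 mm thick, round body 98 mm at its widest, a bare machined steel top face 84 mm in diameter at 90 mm height with the hole in its middle. A side pipe with a 72 mm round flange (centre 46 mm up) points along its +x axis and reaches 96 mm from the axis. Origin: centre of the underside; z up.
- hole_mouth (a point): Centre of the mouth of the vertical blind hole, on the flat top face of the housing. The hole is 14 mm in diameter; its depth is different every time, anywhere between 28 and 62 mm, with a flat, rigid bottom.
- gauge: Steel cross head of the rod depth gauge, 72 mm along its x, 24 mm along its y, 14 mm thick, with a collar 16 mm in diameter up to 24 mm. Origin: centre of its flat underside, on the rod's axis; z up along the rod. It starts standing on the counter. The whole gauge weighs 0.26 kg (head 0.17) and stands 136 mm high with the rod up.
- depth_rod (a joint): Reading of the gauge in m: how far the rod's end stands out below the underside of the head. 0 = flush (as at the start), up to 0.080. Dry friction of about 4 N holds the rod in the head, so the gauge can be carried by the knob, and once the head stands on the face the rod moves on through it against that drag. Black rings on the rod every 10 mm.
- gauge_knob (a point): Centre of the upright black grip knob with a red band on top of the rod, 16 mm in diameter and 26 mm high; 123 mm above the rod's end, and so 123 mm minus the reading above the underside of the head. The rod between knob and head is 6 mm in diameter.
- rod_tip: Brass measuring end of the rod, 6 mm in diameter. It marks easily: it must never bear on the housing with more than 25 N, and about 5 N beyond the drag is plenty to feel the bottom; lower it slowly (some 15 mm/s). Origin: centre of its lower end face.
- bolt25_center (a point): Shortest bolt: dark steel hex bolt M16 x 25, standing on its head, threaded shank up. Shank 16 mm in diameter and 25 mm long, hex head 24 mm across flats and 10 mm high, so 35 mm high in all, 70 g. The point is on the axis half-way up (17.5 mm); z along the shank. The lengths of the bolts are those of the shank under the head.
- bolt40_center (a point): Middle bolt, M16 x 40: the same head, shank 40 mm, 50 mm high in all, 95 g. The point is on the axis half-way up (25 mm).
- bolt55_center (a point): Longest bolt, M16 x 55: the same head, shank 55 mm, 65 mm high in all, 120 g. The point is on the axis half-way up (32.5 mm).
- bolt25: The shortest bolt. Origin: centre of the underside of its head.
- bolt40: The middle bolt. Origin: centre of the underside of its head.
- bolt55: The longest bolt. Origin: centre of the underside of its head.
- tray: Grey open plastic tray, fixed, 130 x 130 mm outside, 22 mm high, walls 4 mm, floor 4 mm thick. Origin: centre of its underside.
- tape: Red tape measure standing on edge, 66 x 36 x 64 mm high. Bystander. Origin: centre of the underside.
- enamel: Blue tin of enamel, 84 mm in diameter, 100 mm high. Bystander. Origin: centre of the underside.
- doorknob: Brass door knob on its round rose, 54 mm in diameter, 60 mm high. Bystander. Origin: centre of the underside.

How it is judged:
By the outcome, as a careful person would: the job done as asked, in the order asked, and still so for the second after the job is handed in, with the robot touching nothing.
It also fails if it takes over 51 s, if anything falls off the work surface, if the arm or the gripper's body presses on something with over 40 N, if the wrist force passes 120 N, or if a joint passes its speed limit or range.

## Working session

There is one attempt and no reset: what is moved stays moved. The work goes in short steps, Python scripts to look and compute and a shell command to move; the robot and the scene stay as the last step left them, time stands still between calls to the robot, and variables do not carry over. Pictures are saved under pics/ and viewed, about 8 in all and at most 12, crops included, and the job is handed in when it is done.

```bash
mkdir -p pics; ls; python3 - <<'E'
from bench import state,capture
import cv2,pickle
s=state();print({k:s[k] for k in ('time','ee_pos','tool_rot','contact_force','gripper_width')})
for n in('scene','top'):
    c=capture(n);cv2.imwrite(f'pics/{n}0.png',c['image']);pickle.dump(c,open(f'{n}.pkl','wb'));print(n,c['K'],c['k1'],c['world_from_camera'])
a=[cv2.resize(cv2.imread(f'pics/{n}0.png'),None,fx=1.5,fy=1.5,interpolation=2) for n in('scene','top')]
for n,i in zip(('scene','top'),a): cv2.imwrite(f'pics/{n}big.png',i)
E
```

```text
pics
{'time': 0.0, 'ee_pos': array([0.24962355, 0.51730648, 0.23028075]), 'tool_rot': array([ 0.68992637, -0.15797534,  0.15739546, -0.68867414]), 'contact_force': array([ 0.31000265, -0.35625266,  0.69582978]), 'gripper_width': 0.996490845134755}
scene [[395.42107275   0.         256.22098968]
 [  0.         395.42107275 196.29230369]
 [  0.           0.           1.        ]] -0.044885271232324976 [[ 0.78693965 -0.39596131  0.47322365  0.9709068 ]
 [ 0.61668956  0.53018924 -0.58188775 -0.48958236]
 [-0.02049305  0.74974263  0.66141214  0.65390903]
 [ 0.          0.          0.          1.        ]]
top [[410.4831261    0.         261.01187786]
 [  0.         410.4831261  190.4856971 ]
 [  0.           0.           1.        ]] -0.09091292098370495 [[-0.02836113  0.9925846  -0.11820096  0.48041652]
 [-0.99901851 -0.03217079 -0.0304476  -0.01308395]
 [-0.03402443  0.11722142  0.99252278  1.02388621]
 [ 0.          0.          0.          1.        ]]
```

View pics/topbig.png

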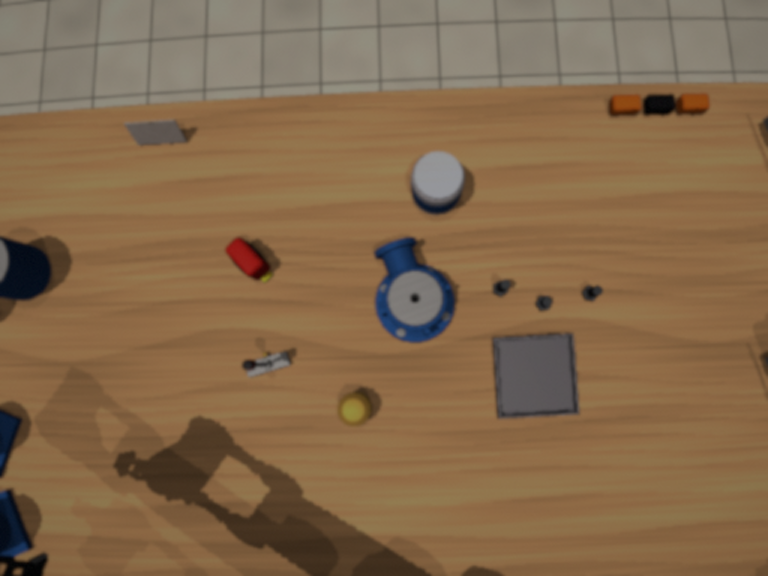

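View pics/scenebig.png

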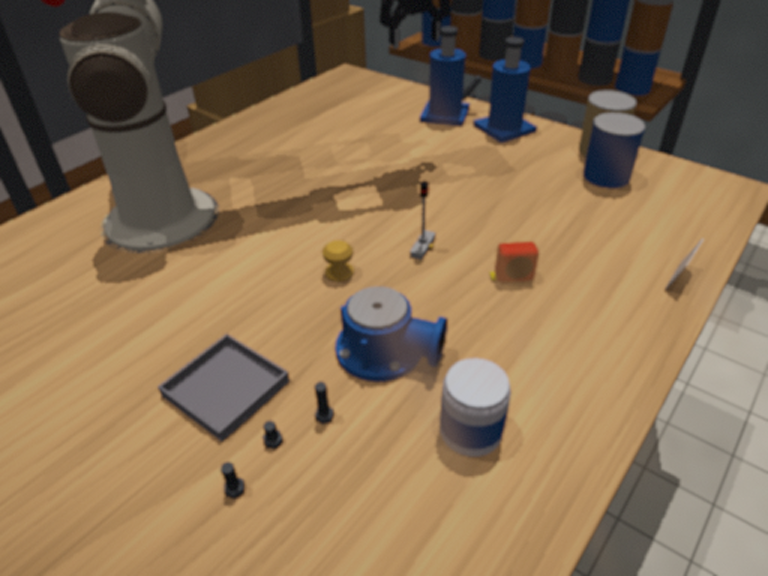

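```bash
cat > h.py <<'E'
import cv2,pickle,numpy as np
from scipy.spatial.transform import Rotation as R
def load(n): return pickle.load(open(f'{n}.pkl','rb'))
def ray(c,u,v):
    p=cv2.undistortPoints(np.array([[[u,v]]],float),c['K'],np.array([c['k1'],0,0,0.]))[0,0]
    T=c['world_from_camera'];return T[:3,3],T[:3,:3]@np.array([p[0],-p[1],-1])
def atz(c,u,v,z):
    o,d=ray(c,u,v);return o+d*(z-o[2])/d[2]
def tri(rs):
    A=0;b=0
    for o,d in rs:
        d=d/np.linalg.norm(d);P=np.eye(3)-np.outer(d,d);A=A+P;b=b+P@o
    x=np.linalg.solve(A,b)
    return x,[np.linalg.norm(np.cross(x-o,d/np.linalg.norm(d))) for o,d in rs]
def proj(c,X):
    T=c['world_from_camera'];q=T[:3,:3].T@(np.array(X)-T[:3,3]);a,b=q[0]/-q[2],-q[1]/-q[2];f=1+c['k1']*(a*a+b*b)
    return c['K'][:2]@np.array([a*f,b*f,1])
def tile(img,u0,v0,w=80,h=60,s=5):
    t=cv2.resize(img[v0:v0+h,u0:u0+w],None,fx=s,fy=s,interpolation=cv2.INTER_CUBIC)
    for k in range(0,w,10):cv2.line(t,(k*s,0),(k*s,6),(0,255,0),1);
    for k in range(0,h,10):cv2.line(t,(0,k*s),(6,k*s),(0,255,0),1)
    cv2.putText(t,f'{u0},{v0}',(10,20),0,.5,(0,255,0),1);return t
E
python3 - <<'E'
from h import *
t=load('top')['image'];s=load('scene')['image']
cv2.imwrite('pics/c1.png',np.vstack([np.hstack([tile(t,140,215),tile(t,240,170)]),np.hstack([tile(t,325,170),tile(s,245,115)])]))
E
```

```text
(no output)
```

View pics/c1.png

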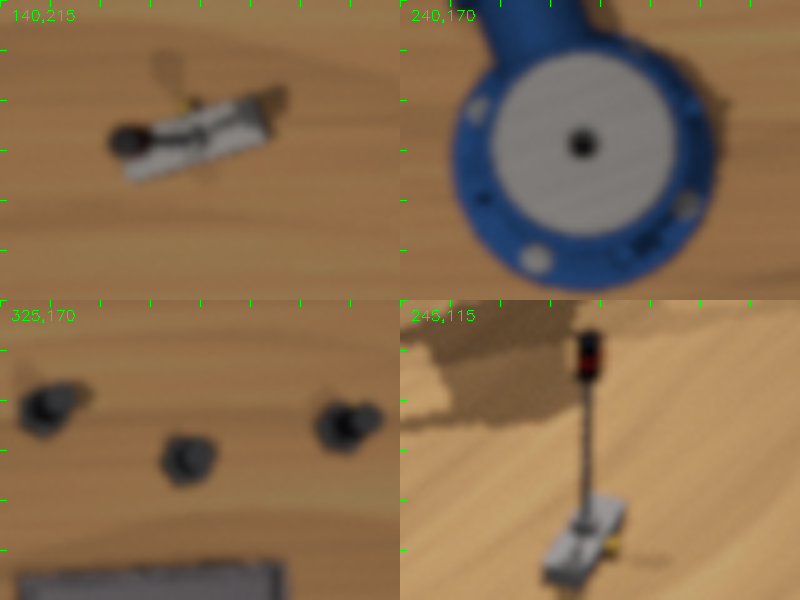

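```bash
python3 - <<'E'
from h import *
t=load('top');s=load('scene')
L=lambda u0,v0,x,y:(u0+x/5-.4,v0+y/5-.4)
def g(x,y,z):return atz(t,*L(140,215,x,y),z)
print('corners',[g(x,y,.014).round(4) for x,y in((122,181),(270,138),(255,95))])
a,b,c=[g(x,y,.014)for x,y in((122,178),(270,138),(255,95))]
d=b-a;print('yaw',np.arctan2(d[1],d[0]),np.linalg.norm(d),np.linalg.norm(c-b),'centre',(a+c)/2)
print('knobtop',g(126,141,.136),'collar',g(197,133,.024))
print('knob scene z.123',atz(s,*L(245,115,188,57),.123),'knobtop',atz(s,*L(245,115,188,33),.136))
print('tri',tri([ray(t,*L(140,215,128,141)),ray(s,*L(245,115,188,55))]))
print('hole',atz(t,*L(240,170,183,144),.09),'disc',atz(t,*L(240,170,184,144),.09), 'scene hole',atz(s,377/1.5,305/1.5,.09))
for n,p in(('b1',(45,110)),('b2',(185,161)),('b3',(340,128))):print(n,atz(t,*L(325,170,*p),.01))
for n,p,z in(('b1',(321,385),.065),('b2',(270,426),.035),('b3',(229,466),.05)):print(n,'scene top',atz(s,p[0]/1.5,p[1]/1.5,z))
print('tray',atz(t,535/1.5,375/1.5,.01),'doorknob',atz(t,353/1.5,408/1.5,.05),'enamel',atz(t,437/1.5,180/1.5,.1),'tape',atz(t,247/1.5,257/1.5,.06))
r=R.from_quat([0.68992637,-0.15797534,0.15739546,-0.68867414]);print(r.as_matrix().round(3))
E
```

```text
corners [array([0.4583, 0.2621, 0.014 ]), array([0.4777, 0.1878, 0.014 ]), array([0.4991, 0.195 , 0.014 ])]
yaw -1.333849051590023 0.07650193662313258 0.02252280110209558 centre [0.47941524 0.22856256 0.014     ]
knobtop [0.4782462  0.22700336 0.136     ] collar [0.48105615 0.221888   0.024     ]
knob scene z.123 [0.47743926 0.22951449 0.123     ] knobtop [0.47626053 0.23068691 0.136     ]
tri (array([0.47802704, 0.22900807, 0.1246826 ]), [np.float64(0.00022858447935215605), np.float64(0.00022858447935205386)])
hole [ 0.57231124 -0.01861781  0.09      ] disc [ 0.57229669 -0.01907428  0.09      ] scene hole [ 0.57304072 -0.01737344  0.09      ]
b1 [ 0.59254567 -0.16192122  0.01      ]
b2 [ 0.56492677 -0.2300103   0.01      ]
b3 [ 0.57880147 -0.30821831  0.01      ]
b1 scene top [ 0.59282541 -0.15865885  0.065     ]
b2 scene top [ 0.56750652 -0.23096159  0.035     ]
b3 scene top [ 0.58038939 -0.30666942  0.05      ]
tray [ 0.4471676  -0.21163691  0.01      ] doorknob [0.40556808 0.08260491 0.05      ] enamel [ 0.75249435 -0.05964186  0.1       ] tape [0.64922025 0.24749145 0.06      ]
[[ 0.901 -0.001  0.435]
 [-0.435 -0.002  0.901]
 [-0.    -1.    -0.002]]
```

```bash
python3 -m jog '[{"travel":[33,15,-16],"gripper":0.7},{"travel":[70,40,-35]},{"travel":[110,40,-55]},{"travel":[150,40,-75]},{"travel":[190,40,-92]},{"travel":[230,40,-112]},{"travel":[265,40,-130]},{"travel":[300,40,-146]},{"travel":[331,40,-161]},{"travel":[331,40,-161]},{"travel":[331,40,-161]},{"travel":[331,40,-161]}]' 25; python3 - <<'E'
from h import *
from bench import state,capture
s=state();print(s['ee_pos'],s['time'],s['contact_force'],s['gripper_width'],R.from_quat(s['tool_rot']).as_matrix().round(3))
ims=[]
for n,T in(('scene',(245,90)),('top',(140,200))):
    c=capture(n);ims.append(tile(c['image'],*T,80,90))
    print(n,proj(c,s['ee_pos']))
cv2.imwrite('pics/c2.png',np.hstack(ims))
E
```

```text
[0.24967172 0.51736784 0.23040741] 0.1 [ 0.40429    -0.82390098  0.0775439 ] 1.002081418999725 [[ 0.901 -0.001  0.435]
 [-0.435 -0.001  0.901]
 [-0.    -1.    -0.002]]
scene [276.39478109  33.1961353 ]
top [ 12.88146167 359.99756087]$[0]: bad value
```

View pics/c2.png

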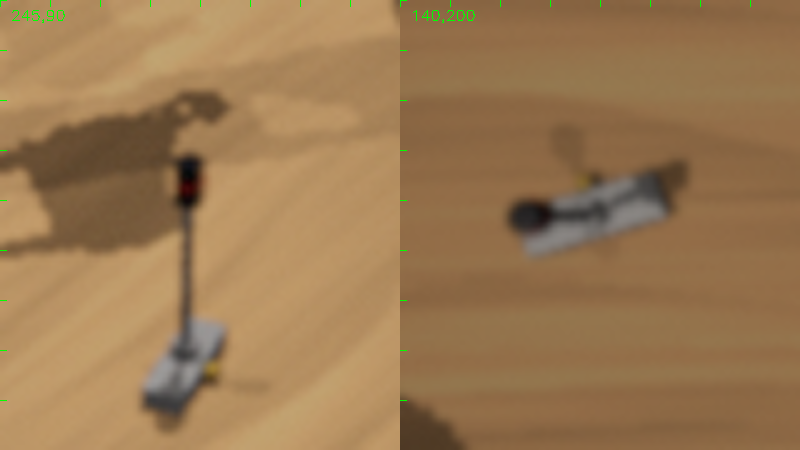

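The call was refused because every row needs all the keys; the picture shows the gauge unmoved, with the knob at about (282,126) in the scene view.

```bash
cat > look.py <<'E'
import sys
from h import *
from bench import state,capture
s=state();print(s['ee_pos'].round(4),s['time'],s['contact_force'].round(2),round(s['gripper_width'],3));print(R.from_quat(s['tool_rot']).as_matrix().round(3))
if len(sys.argv)>1:
    a=eval(sys.argv[2]);ims=[]
    for n,u,v in a:
        c=capture(n);pickle.dump(c,open(n+'.pkl','wb'));ims.append(tile(c['image'],u,v,80,90))
    cv2.imwrite(f'pics/{sys.argv[1]}.png',np.hstack(ims))
E
python3 -m jog '[{"travel":[33,15,-16],"roll":0,"gripper":0.7},{"travel":[70,40,-35],"roll":0,"gripper":0.7},{"travel":[110,40,-55],"roll":0,"gripper":0.7},{"travel":[150,40,-75],"roll":0,"gripper":0.7},{"travel":[190,40,-92],"roll":0,"gripper":0.7},{"travel":[230,40,-112],"roll":0,"gripper":0.7},{"travel":[265,40,-130],"roll":0,"gripper":0.7},{"travel":[300,40,-146],"roll":0,"gripper":0.7},{"travel":[331,40,-161],"roll":0,"gripper":0.7},{"travel":[331,40,-161],"roll":0,"gripper":0.7},{"travel":[331,40,-161],"roll":0,"gripper":0.7},{"travel":[331,40,-161],"roll":0,"gripper":0.7}]' 25; python3 look.py c3 '[("scene",245,90),("top",140,200)]'
```

```text
time: 1.4
ee_pos: [0.4774, 0.2296, 0.1911]
tool_rot: [-0.689, 0.158, -0.157, 0.689]
contact_force: [0.2, -0.4, 0.6]
gripper_width: 0.7
[0.4774 0.2296 0.1911] 1.4 [ 0.2  -0.38  0.61] 0.7
[[ 0.901 -0.001  0.434]
 [-0.434  0.     0.901]
 [-0.001 -1.    -0.   ]]
```

View pics/c3.png

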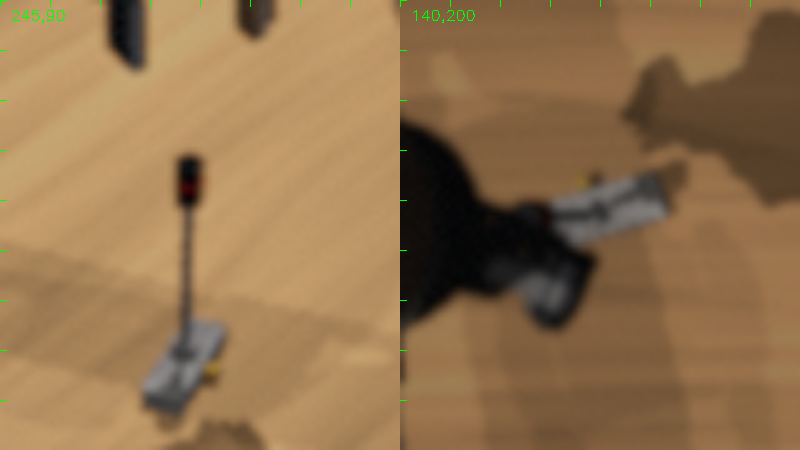

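Two fingers straddle the knob (finger tips at tile 127 and 255, knob at 189). Going down to grip.

```bash
python3 -m jog '[{"travel":[0,40,0],"roll":0,"gripper":0.7},{"travel":[0,70,0],"roll":0,"gripper":0.7},{"travel":[0,87,0],"roll":0,"gripper":0.7},{"travel":[0,87,0],"roll":0,"gripper":0.7},{"travel":[0,87,0],"roll":0,"gripper":0.1},{"travel":[0,87,0],"roll":0,"gripper":0.1},{"travel":[0,87,0],"roll":0,"gripper":0.1},{"travel":[0,87,0],"roll":0,"gripper":0.1},{"travel":[0,87,0],"roll":0,"gripper":0.1},{"travel":[0,87,0],"roll":0,"gripper":0.1},{"travel":[0,87,0],"roll":0,"gripper":0.1},{"travel":[0,87,0],"roll":0,"gripper":0.1}]' 25;  python3 look.py
```

```text
time: 2.7
ee_pos: [0.4792, 0.2291, 0.1058]
tool_rot: [-0.689, 0.157, -0.159, 0.69]
contact_force: [-1.2, -0.2, 5.8]
gripper_width: 0.175
[0.4792 0.2291 0.1058] 2.7 [-1.17 -0.22  5.83] 0.175
[[ 0.901  0.003  0.435]
 [-0.435  0.001  0.901]
 [ 0.002 -1.     0.002]]
```

```bash
python3 -m jog '[{"travel":[0,-15,0],"roll":0,"gripper":0.1},{"travel":[0,-35,0],"roll":0,"gripper":0.1},{"travel":[0,-60,0],"roll":0,"gripper":0.1},{"travel":[0,-90,0],"roll":0,"gripper":0.1},{"travel":[0,-115,0],"roll":0,"gripper":0.1},{"travel":[10,-125,-10],"roll":0,"gripper":0.1},{"travel":[30,-125,-28],"roll":0,"gripper":0.1},{"travel":[55,-125,-52],"roll":0,"gripper":0.1},{"travel":[80,-125,-76],"roll":0,"gripper":0.1},{"travel":[105,-125,-99],"roll":0,"gripper":0.1},{"travel":[130,-125,-123],"roll":0,"gripper":0.1},{"travel":[150,-125,-141],"roll":0,"gripper":0.1}]';python3 -m jog '[{"travel":[18,0,-17],"roll":0,"gripper":0.1},{"travel":[32,0,-30],"roll":0,"gripper":0.1},{"travel":[40,0,-38],"roll":0,"gripper":0.1},{"travel":[42,0,-40],"roll":0,"gripper":0.1},{"travel":[42,0,-40],"roll":0,"gripper":0.1},{"travel":[42,0,-40],"roll":0,"gripper":0.1},{"travel":[42,0,-40],"roll":0,"gripper":0.1}]';  python3 look.py c4 '[("scene",210,130),("top",235,150)]'
```

```text
time: 3.9
ee_pos: [0.5515, 0.0337, 0.2277]
tool_rot: [0.69, -0.159, 0.157, -0.689]
contact_force: [-0.5, 0.6, -2.8]
gripper_width: 0.18
time: 4.6
ee_pos: [0.5721, -0.0167, 0.2293]
tool_rot: [-0.689, 0.157, -0.157, 0.689]
contact_force: [-0.1, 0.8, -2.9]
gripper_width: 0.177
[ 0.5721 -0.0167  0.2293] 4.6 [-0.07  0.8  -2.94] 0.177
[[ 0.901 -0.     0.434]
 [-0.434  0.     0.901]
 [-0.    -1.     0.   ]]
```

View pics/c4.png

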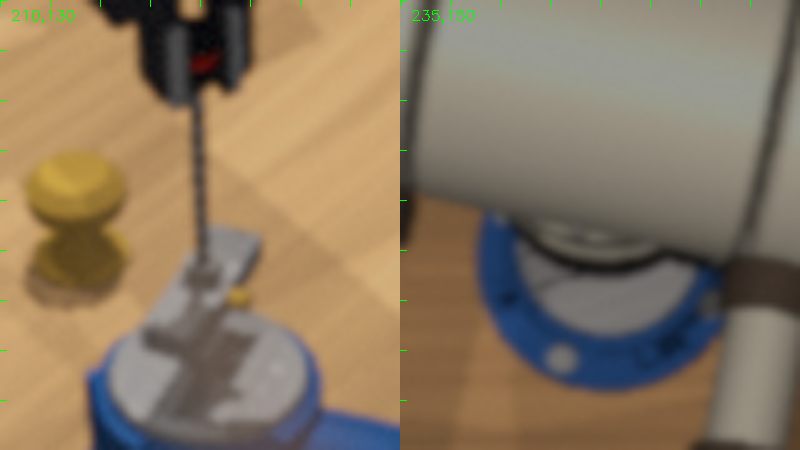

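```bash
python3 - <<'E'
from h import *
s=load('scene');f=lambda x,y:(210+x/5-.4,130+y/5-.4)
print('collar',atz(s,*f(203,270),.1475),'rodtop',atz(s,*f(196,97),.2335),'rod@',atz(s,*f(201,205),.18))
print(proj(s,[.572,-.0167,.1475]),proj(s,[.572,-.0167,.2335]),f(203,270),f(196,97))
im=load('scene')['image'][130:190,235:265]
g=cv2.cvtColor(im,6)
for v in range(150,182,4):
    r=load('scene')['image'][v,240:262].sum(1).astype(int);print(v,r)
E
```

```text
collar [ 0.57508796 -0.0209471   0.1475    ] rodtop [ 0.57692244 -0.02321025  0.2335    ] rod@ [ 0.57486714 -0.02033835  0.18      ]
[250.32330863 181.94299977] [248.93685301 146.51710835] (250.2, 183.6) (248.79999999999998, 149.0)
150 [398 355 311 267 244 232 228 206 184 226 315 410 451 458 454 456 471 479
 482 484 484 490]
154 [436 437 432 430 427 435 438 397 288 211 301 414 467 477 478 481 484 490
 499 501 502 497]
158 [409 404 402 405 413 412 416 374 282 210 281 404 478 501 503 501 495 494
 490 494 497 499]
162 [416 419 418 417 416 427 428 396 310 216 237 348 422 449 461 482 493 500
 502 501 500 502]
166 [423 431 439 447 448 447 436 406 322 225 241 353 434 453 447 447 445 444
 445 452 464 471]
170 [441 437 434 436 440 452 449 423 363 250 232 335 417 433 435 430 430 434
 438 435 441 439]
174 [447 447 444 438 437 438 434 426 371 270 232 327 405 433 435 432 433 434
 436 437 435 434]
178 [431 429 433 429 429 432 434 428 386 287 228 291 378 409 412 410 409 408
 409 406 395 372]
```

```bash
python3 -m jog '[{"travel":[1,5,-1],"roll":0,"gripper":0.1},{"travel":[1,13,-1],"roll":0,"gripper":0.1},{"travel":[1,20,-1],"roll":0,"gripper":0.1},{"travel":[1,26,-1],"roll":0,"gripper":0.1},{"travel":[1,28,-1],"roll":0,"gripper":0.1},{"travel":[1,28,-1],"roll":0,"gripper":0.1}]' 
python3 -m jog '[{"travel":[0,1.5,0],"roll":0,"gripper":0.1},{"travel":[0,3,0],"roll":0,"gripper":0.1},{"travel":[0,4.5,0],"roll":0,"gripper":0.1}]' 
python3 -m jog '[{"travel":[0,1.5,0],"roll":0,"gripper":0.1},{"travel":[0,3,0],"roll":0,"gripper":0.1}]' | grep -E 'pos|force'
python3 -m jog '[{"travel":[0,1.5,0],"roll":0,"gripper":0.1},{"travel":[0,3,0],"roll":0,"gripper":0.1}]' | grep -E 'pos|force'
```

```text
time: 5.3
ee_pos: [0.5724, -0.0189, 0.2007]
tool_rot: [-0.689, 0.158, -0.157, 0.689]
contact_force: [-0.4, -0.7, -3.7]
gripper_width: 0.177
time: 5.6
ee_pos: [0.5729, -0.019, 0.197]
tool_rot: [-0.689, 0.158, -0.158, 0.689]
contact_force: [-0.1, 0.1, -2.6]
gripper_width: 0.18
ee_pos: [0.5733, -0.019, 0.1948]
contact_force: [-1.5, 0.9, 3.6]
ee_pos: [0.5732, -0.019, 0.1915]
contact_force: [-0.5, 0.6, 2.5]
```

```bash
cat > guard.py <<'E'
from bench import state
s=state();f=s['contact_force'][2];print('guard',round(f,1),s['ee_pos'][2]);exit(0 if f<6 else 1)
E
python3 -m jog '[{"travel":[0,1.5,0],"roll":0,"gripper":0.1},{"travel":[0,3,0],"roll":0,"gripper":0.1}]' | grep -E 'pos|force' && python3 guard.py &&
python3 -m jog '[{"travel":[0,1.5,0],"roll":0,"gripper":0.1},{"travel":[0,3,0],"roll":0,"gripper":0.1},{"travel":[0,4.5,0],"roll":0,"gripper":0.1},{"travel":[0,6,0],"roll":0,"gripper":0.1},{"travel":[0,7.5,0],"roll":0,"gripper":0.1},{"travel":[0,9,0],"roll":0,"gripper":0.1},{"travel":[0,10.5,0],"roll":0,"gripper":0.1},{"travel":[0,12,0],"roll":0,"gripper":0.1},{"travel":[0,13.5,0],"roll":0,"gripper":0.1},{"travel":[0,15,0],"roll":0,"gripper":0.1}]' | grep -E 'pos|force' && python3 guard.py &&
python3 -m jog '[{"travel":[0,1.5,0],"roll":0,"gripper":0.1},{"travel":[0,3,0],"roll":0,"gripper":0.1}]' | grep -E 'pos|force' && python3 guard.py && python3 look.py c5 '[("scene",210,130)]'
```

```text
ee_pos: [0.573, -0.019, 0.188]
contact_force: [-0.7, -0.1, 2.8]
guard 2.8 0.18796082547907145
ee_pos: [0.5728, -0.019, 0.1727]
contact_force: [-0.0, -0.0, 3.0]
guard 3.0 0.17269888003133754
ee_pos: [0.5728, -0.019, 0.1697]
contact_force: [-0.0, 0.3, 2.8]
guard 2.8 0.16967391214245967
[ 0.5728 -0.019   0.1697] 7.4 [-0.05  0.33  2.79] 0.178
[[ 0.901  0.     0.435]
 [-0.435 -0.     0.901]
 [ 0.    -1.    -0.   ]]
```

View pics/c5.png

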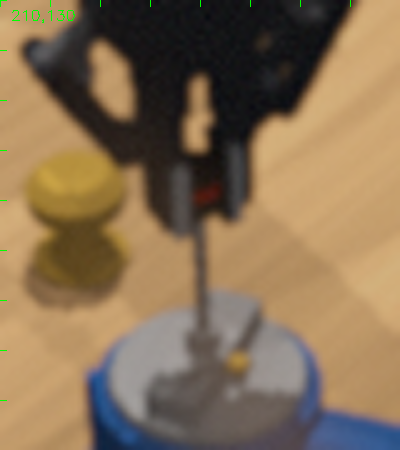

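The head sits flat over the hole and the reading is about 26 mm with steady drag. From here I feel for the bottom in 3 mm guarded steps.

```bash
g="python3 guard.py"
python3 -m jog '[{"travel":[0,1.5,0],"roll":0,"gripper":0.1},{"travel":[0,3,0],"roll":0,"gripper":0.1}]' >/dev/null && $g &&
python3 -m jog '[{"travel":[0,1.5,0],"roll":0,"gripper":0.1},{"travel":[0,3,0],"roll":0,"gripper":0.1}]' >/dev/null && $g &&
python3 -m jog '[{"travel":[0,1.5,0],"roll":0,"gripper":0.1},{"travel":[0,3,0],"roll":0,"gripper":0.1}]' >/dev/null && $g &&
python3 -m jog '[{"travel":[0,1.5,0],"roll":0,"gripper":0.1},{"travel":[0,3,0],"roll":0,"gripper":0.1}]' >/dev/null && $g &&
python3 -m jog '[{"travel":[0,1.5,0],"roll":0,"gripper":0.1},{"travel":[0,3,0],"roll":0,"gripper":0.1}]' >/dev/null && $g &&
python3 -m jog '[{"travel":[0,1.5,0],"roll":0,"gripper":0.1},{"travel":[0,3,0],"roll":0,"gripper":0.1}]' >/dev/null && $g &&
python3 -m jog '[{"travel":[0,1.5,0],"roll":0,"gripper":0.1},{"travel":[0,3,0],"roll":0,"gripper":0.1}]' >/dev/null && $g
```

```text
guard 2.7 0.1667169893549591
guard 2.6 0.16367626096123922
guard 3.1 0.16066690893046792
guard 4.3 0.15766350149016706
guard 3.3 0.15466479185519816
guard 3.8 0.1516565578306695
guard 3.2 0.14862559091019856
```

```bash
g="python3 guard.py"
python3 -m jog '[{"travel":[0,1.5,0],"roll":0,"gripper":0.1},{"travel":[0,2.5,0],"roll":0,"gripper":0.1}]' >/dev/null && $g &&
python3 -m jog '[{"travel":[0,1.5,0],"roll":0,"gripper":0.1},{"travel":[0,2.5,0],"roll":0,"gripper":0.1}]' >/dev/null && $g &&
python3 -m jog '[{"travel":[0,1.5,0],"roll":0,"gripper":0.1},{"travel":[0,2.5,0],"roll":0,"gripper":0.1}]' >/dev/null && $g &&
python3 -m jog '[{"travel":[0,1.5,0],"roll":0,"gripper":0.1},{"travel":[0,2.5,0],"roll":0,"gripper":0.1}]' >/dev/null && $g &&
python3 -m jog '[{"travel":[0,1.5,0],"roll":0,"gripper":0.1},{"travel":[0,2.5,0],"roll":0,"gripper":0.1}]' >/dev/null && $g &&
python3 -m jog '[{"travel":[0,1.5,0],"roll":0,"gripper":0.1},{"travel":[0,2.5,0],"roll":0,"gripper":0.1}]' >/dev/null && $g ; python3 look.py
```

```text
guard 2.5 0.14613406602050555
guard 2.8 0.14366118903511524
guard 3.3 0.14115847418829694
guard 3.5 0.13863734706223999
guard 3.7 0.1361517007385361
guard 11.6 0.1346607342520089
[ 0.5731 -0.0189  0.1347] 10.05 [-3.7  -0.63 11.62] 0.18
[[ 0.901  0.001  0.435]
 [-0.435 -0.     0.901]
 [ 0.001 -1.     0.   ]]
```

Bottom felt: force jumped to 11.6 N at a reading of about 61 mm. Release and lift straight off.

```bash
python3 -m jog '[{"travel":[0,0,0],"roll":0,"gripper":0.5},{"travel":[0,0,0],"roll":0,"gripper":0.5},{"travel":[0,0,0],"roll":0,"gripper":0.5},{"travel":[0,0,0],"roll":0,"gripper":0.5},{"travel":[0,-10,0],"roll":0,"gripper":0.5},{"travel":[0,-35,0],"roll":0,"gripper":0.5},{"travel":[0,-60,0],"roll":0,"gripper":0.5},{"travel":[0,-80,0],"roll":0,"gripper":0.5}]'
python3 look.py c6 '[("scene",210,130),("scene",175,240)]'
```

```text
time: 10.85
ee_pos: [0.5733, -0.019, 0.2162]
tool_rot: [-0.689, 0.157, -0.158, 0.689]
contact_force: [0.5, -0.3, 0.1]
gripper_width: 0.501
[ 0.5733 -0.019   0.2162] 10.85 [ 0.53 -0.33  0.15] 0.501
[[ 0.901  0.002  0.435]
 [-0.435 -0.     0.901]
 [ 0.002 -1.     0.001]]
```

View pics/c6.png

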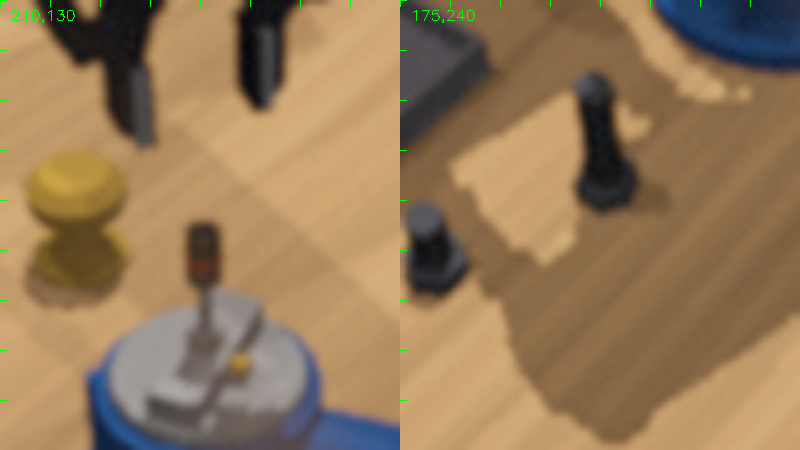

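```bash
python3 - <<'E'
from h import *
s=load('scene')
print([ (z,proj(s,[.5725,-.0185,z]).round(1)) for z in(.165,.152,.139)],'seen top(250.4,~175.5 ctr) bottom ~(250.6,186.5), collar(250.4,196.5)',proj(s,[.5725,-.0185,.114]))
print('b55',atz(s,213.2,257.2,.065),'head base mid',atz(s,175+205/5-.4,240+185/5-.4,.010))
print(proj(s,[.5925,-.1605,.065]),proj(s,[.5925,-.1605,.01]))
E
```

```text
[(0.165, array([249.7, 175.7])), (0.152, array([249.9, 180.8])), (0.139, array([250.1, 185.7]))] seen top(250.4,~175.5 ctr) bottom ~(250.6,186.5), collar(250.4,196.5) [250.45864394 194.978521  ]
b55 [ 0.59249535 -0.16057398  0.065     ] head base mid [ 0.59527391 -0.16406382  0.01      ]
[213.22784602 257.17740103] [215.77653116 274.78548639]
```

The gauge stands with the head flat; the knob's top at (250,175) and bottom at (250.6,186.5) agree with a 61 mm reading. The depth of 61 mm exceeds 55 mm, so the right bolt is M16x55, which is the one nearest the housing at (0.5925,-0.161).

```bash
python3 -m jog '[{"travel":[20,0,-30],"roll":0,"gripper":0.5},{"travel":[45,0,-68],"roll":0,"gripper":0.5},{"travel":[70,10,-106],"roll":0,"gripper":0.5},{"travel":[79,45,-120],"roll":0,"gripper":0.5},{"travel":[79,85,-120],"roll":0,"gripper":0.5},{"travel":[79,106,-120],"roll":0,"gripper":0.5},{"travel":[79,106,-120],"roll":0,"gripper":0.5},{"travel":[79,106,-120],"roll":0,"gripper":0.5}]'
python3 look.py c7 '[("scene",175,220),("top",310,140)]'
```

```text
time: 11.75
ee_pos: [0.5916, -0.1612, 0.1076]
tool_rot: [-0.689, 0.158, -0.157, 0.689]
contact_force: [0.9, 0.1, 0.3]
gripper_width: 0.501
[ 0.5916 -0.1612  0.1076] 11.75 [0.88 0.1  0.32] 0.501
[[ 0.901 -0.001  0.435]
 [-0.435  0.     0.901]
 [-0.001 -1.     0.   ]]
```

View pics/c7.png

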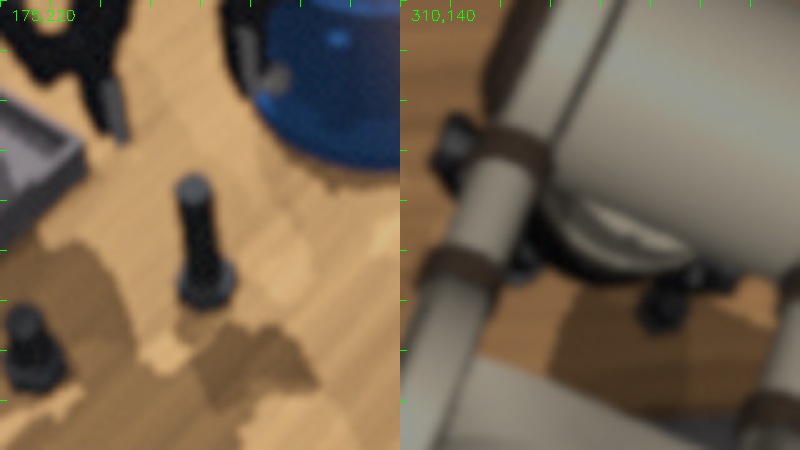

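The fingers straddle the bolt's column (tips at about 117 and 250, bolt top at 193). Descend and grip.

```bash
python3 -m jog '[{"travel":[1,30,0],"roll":0,"gripper":0.5},{"travel":[1,60,0],"roll":0,"gripper":0.5},{"travel":[1,80,0],"roll":0,"gripper":0.5},{"travel":[1,80,0],"roll":0,"gripper":0.5},{"travel":[1,80,0],"roll":0,"gripper":0.1},{"travel":[1,80,0],"roll":0,"gripper":0.1},{"travel":[1,80,0],"roll":0,"gripper":0.1},{"travel":[1,80,0],"roll":0,"gripper":0.1},{"travel":[1,80,0],"roll":0,"gripper":0.1},{"travel":[1,80,0],"roll":0,"gripper":0.1}]' 50
python3 -m jog '[{"travel":[0,-10,0],"roll":0,"gripper":0.1},{"travel":[0,-30,0],"roll":0,"gripper":0.1},{"travel":[0,-60,0],"roll":0,"gripper":0.1},{"travel":[0,-80,0],"roll":0,"gripper":0.1},{"travel":[0,-80,0],"roll":0,"gripper":0.1},{"travel":[0,-80,0],"roll":0,"gripper":0.1}]'
```

```text
time: 12.85
ee_pos: [0.5945, -0.1626, 0.0304]
tool_rot: [0.69, -0.156, 0.159, -0.689]
contact_force: [-0.5, -0.0, 6.3]
gripper_width: 0.17
time: 13.45
ee_pos: [0.5925, -0.1617, 0.1078]
tool_rot: [0.689, -0.158, 0.158, -0.689]
contact_force: [-0.4, 1.1, -1.4]
gripper_width: 0.172
```

```bash
python3 -m jog '[{"travel":[-20,0,-20],"roll":0,"gripper":0.1},{"travel":[-50,0,-50],"roll":0,"gripper":0.1},{"travel":[-85,0,-84],"roll":0,"gripper":0.1},{"travel":[-105,5,-104],"roll":0,"gripper":0.1},{"travel":[-110,25,-109],"roll":0,"gripper":0.1},{"travel":[-110,45,-109],"roll":0,"gripper":0.1},{"travel":[-110,60,-109],"roll":0,"gripper":0.1},{"travel":[-110,68,-109],"roll":0,"gripper":0.1},{"travel":[-110,68,-109],"roll":0,"gripper":0.1},{"travel":[-110,68,-109],"roll":0,"gripper":0.1}]'
python3 -m jog '[{"travel":[0,1,0],"roll":0,"gripper":0.1},{"travel":[0,2,0],"roll":0,"gripper":0.1},{"travel":[0,3,0],"roll":0,"gripper":0.1},{"travel":[0,3,0],"roll":0,"gripper":0.1}]'
```

```text
time: 14.45
ee_pos: [0.4462, -0.212, 0.0397]
tool_rot: [-0.689, 0.158, -0.157, 0.689]
contact_force: [0.5, 0.2, -1.2]
gripper_width: 0.174
time: 14.85
ee_pos: [0.4462, -0.2121, 0.0369]
tool_rot: [0.689, -0.158, 0.158, -0.689]
contact_force: [-0.0, -0.9, -0.6]
gripper_width: 0.172
```

```bash
python3 -m jog '[{"travel":[0,1,0],"roll":0,"gripper":0.1},{"travel":[0,2,0],"roll":0,"gripper":0.1},{"travel":[0,2.5,0],"roll":0,"gripper":0.1},{"travel":[0,2.5,0],"roll":0,"gripper":0.1}]'
```

```text
time: 15.25
ee_pos: [0.4462, -0.2121, 0.0345]
tool_rot: [-0.689, 0.158, -0.158, 0.689]
contact_force: [-0.8, 1.1, 1.6]
gripper_width: 0.17
```

The bolt touches the tray floor. Release, lift and move clear.

```bash
python3 -m jog '[{"travel":[0,0,0],"roll":0,"gripper":0.5},{"travel":[0,0,0],"roll":0,"gripper":0.5},{"travel":[0,0,0],"roll":0,"gripper":0.5},{"travel":[0,0,0],"roll":0,"gripper":0.5},{"travel":[0,-10,0],"roll":0,"gripper":0.5},{"travel":[0,-40,0],"roll":0,"gripper":0.5},{"travel":[0,-80,0],"roll":0,"gripper":0.5},{"travel":[0,-120,0],"roll":0,"gripper":0.5},{"travel":[-40,-150,-5],"roll":0,"gripper":0.5},{"travel":[-80,-170,-10],"roll":0,"gripper":0.5},{"travel":[-80,-170,-10],"roll":0,"gripper":0.5},{"travel":[-80,-170,-10],"roll":0,"gripper":0.5}]'
python3 - <<'E'
from h import *
from bench import capture
c=capture('scene')['image'];cv2.imwrite('pics/end.png',cv2.resize(c[80:360,90:400],None,fx=2.1,fy=2.1,interpolation=2))
E
```

```text
time: 16.45
ee_pos: [0.37, -0.1867, 0.2056]
tool_rot: [0.69, -0.157, 0.159, -0.689]
contact_force: [0.1, 0.6, -0.6]
gripper_width: 0.5
```

View pics/end.png

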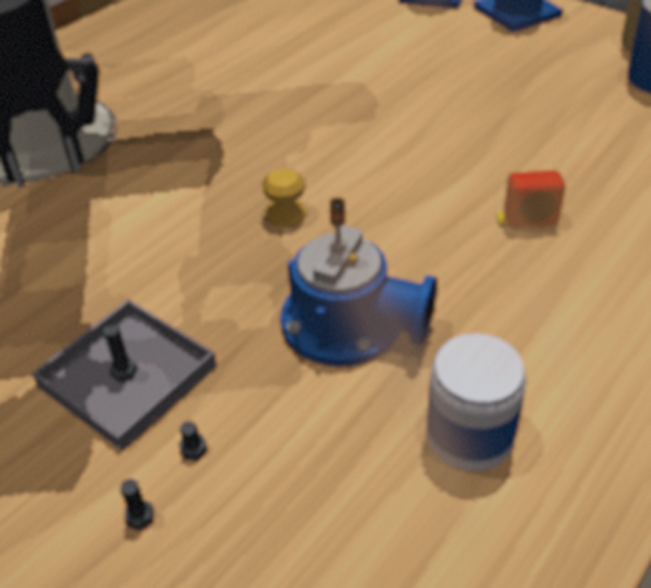

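The long bolt stands in the tray (about (120,350) in the crop) and the gauge stands on the housing (about (338,235)). The other two bolts are upright and the bystanders are unmoved. Handing in.

```bash
python3 -c "from bench import job_done;print(job_done())"
```

```text
the job is handed in; nothing more can be done
None
```

I measured the hole at about 61 mm deep, so the M16 x 55 was the right bolt, and it now stands in the grey tray. I handed the job in at about 16.5 s.

- **Gauge:** I stood it flat over the hole and pushed the rod down at about 15 mm/s. The force jumped from a steady 3 N of drag to 11.6 N (the readings I took; force was checked between steps). I left it there with the rod down. After release, the knob's height in the picture matched a 61 mm reading to within about 1 px.
- **Bolt:** I gripped it by the shank and lowered it until it touched the tray floor.
- **Final picture:** the gauge is on the housing and the 55 bolt is upright in the tray. The 25 and 40 bolts are still standing, the bystanders look unmoved, and the gripper is clear.

One early move was refused because its rows left out required values. It caused no motion. No check failed or disagreed.

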